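# Walk the cast block round to the eddy-current fence

## Robot

A 6-joint arm with a two-finger parallel gripper is mounted at the origin on the work surface. World frame = base frame: x ahead of the robot, y to its left, z up, the work surface at z = 0. Lengths are in m, angles in rad, forces in N, time in s.
With the tool pointing down it reaches from about 0.4 to 0.925 m from the base axis. Payload 12.5 kg.
Tool frame: the origin (TCP) lies between the finger pads; the fingertips stand 22 mm ahead of it and the grasp point (between the pads) lies 3 mm ahead of it; z points along the fingers, y is the line along which they close (so a half turn about z gives the same grasp; the last joint's range is limited). The gripper opens to 95 mm and grips with 3 to 60 N. Pads are 20 mm wide; open, the fingers measure 119 mm over their backs; the gripper's body (75 mm by 180 mm) begins 59 mm behind the grasp point.
Start: joints at [-1.328, 0.491, 1.559, -0, 1.092, -0.106], TCP at [0.214, -0.587, 0.211] pointing down, gripper open.
Joint ranges: [-3.1, 3.1], [-0.84, 2.19], [0.05, 2.79], [-1.13, 4.28], [0.06, 2.93], [-2.69, 2.69]. Speed limits (rad/s): [2.22, 2.22, 2.79, 3.14, 3.14, 3.14].

## Interface

Orientations are given as a unit quaternion [w, x, y, z].
In Python, from workcell import manip gives the robot as it stands.
- The arm moves only by the tool arm_command, never from a script. Its argument "steps" is one flat list of numbers, 4 for each row, row after row: the shift along the world's x, y, z in mm, then the turn about the world's z in rad. A call has 1 to 10 rows; each row shifts and turns the commanded pose from where the row before left it; what a row does not reach is not made up. A row lasts 1/8 s, in which the tool goes at most 62.5 mm and 10.7 degrees, less where a joint would pass 70% of its speed; a pose out of reach is approached as far as the arm can. A call with a gripper value outside its range is refused whole. "jaw" is the gripper command: -1 is fully open, 1 is shut, values between are in proportion, set as the call begins (left out, the last holds). The fingers move at their own pace and stop on an object; "squeeze" is the grip in N (left out, the last holds). Time passes only in rows, so rows that do not move let the fingers close. It gives the time, the measured TCP pose, the force and the opening at its end, in the units of the state.
- manip.observe(): the state, without advancing time (a new reading comes with each control period).
- manip.grab_frame(name): name is "side" or "top"; returns a dict with "image" (384x512x3 uint8, blue, green, red), "depth" (384x512 float32, m along the optical axis (not along the pixel's ray), 0 where there is no reading), "fx", "fy", "cx", "cy" (pixels), "view" (4x4, takes a point from world to camera coordinates). Camera axes: x right, y up, looking along -z (the intrinsics and any distortion apply to the point x, -y, -z); pixel columns grow to the right and rows downward; lengths in m; the calibration is good to about 2 mm. A picture is of the moment at which its call begins.
- manip.hand_in(): hands the job in, once; it reports no verdict.
Trained networks look in the newest picture that a camera, given by its name, has taken for a name from the list of things; names that differ only in an ending like _2 or _b are one class to them, and where a whole thing is asked for, a point or a joint stands for the part that bears it (a point fixed in the world has none). Each returns a list of dicts, best first, with "confidence" (0 to 1); they miss things now and then, are a little off and sometimes report something else, mostly with a low value. They report only what shows in the picture. A call takes as long as a camera call. They do not tell look-alikes from the thing itself.
- manip.silhouettes(camera, thing): "mask" (384x512 bool, what is visible of it) and "extent" ([left, top, right, bottom] in pixels, round what is visible of it).
The state is a dict: "time": time; "joints": joint angles; "dq": joint speeds; "tau": joint torques, N m; "position": TCP position; "ee_rot": TCP orientation; "contact_force": force on the tool from outside, world axes, zero at the start; "torque": the same for the moment, N m; "grip_width": opening from 0.0 (shut) to 1.0 (fully open).
Only numpy, scipy, OpenCV 4.12 (cv2) and the standard library are available. Lean on these libraries where they do the work, as an engineer would, in place of code of your own. Each camera call takes 0.05 s, during which the arm holds its last target. There are 200 camera calls.

## Task

Walk the heavy aluminium block round on the test bed by pushing it, until one of its long sides sits flat against the steel fence, with the whole of that side bearing on the fence and neither end sticking out past it, so that both sensor heads see the metal. Only push it with the fingertips or the outside of the fingers: never grip it, lift it or tip it. Leave the other things on the bed and the bench where they are, and finish with the block at rest and the hand clear.

Things in the scene. Friction and masses are not known exactly. Their poses are not given: they have to be found in the camera images.
- block: cast aluminium slab (sizes in mm), 140 long (its x), 95 wide (its y) and 40 high, 1.4 kg (+-25%), too wide to grip; the long sides (y = +-47.5) and top are milled bright, the short ends dull grey, a tapped hole near each top corner. Origin: centre of its underside. Starts roughly end-on to the fence, about 150 in front of it. Slides on the plate at some 4 to 11 N; pushed off-centre it turns.
- bed: fixed test bed (mm): dark steel plate 15 thick, with a bright steel fence. Origin: at bench height below the middle of the fence's working face; x points square through the fence to the back, y runs along it. The plate spans x = -300 to +120, y = -270 to +270. Open at negative x, towards the robot; behind the fence are two brass sensor barrels and a white box 65 high.
- fence_mid (a point): middle of the foot of the fence's working face, on the plate's top (15 mm above the bench); axes as the bed's. The fence is a straight bar 190 mm long (y = -95 to +95), 30 high over the plate, 16 thick (x = 0 to 16); its working face, at x = 0, looks to negative x. A flat sensor tip shows at y = +-45.
- jig: bystander on the plate: clear acrylic jig, a 60 x 60 x 16 mm foot with a 28 mm thick post, 78 mm high in all. Origin: centre of its underside.
- disc_brass: bystander on the plate: brass disc, 40 mm across and 12 mm high. Origin: centre of its underside.
- disc_copper: bystander on the plate: copper disc, 34 mm across and 14 mm high. Origin: centre of its underside.
- square: bystander on the plate: engineer's square lying flat, stock 70 mm long (along its x, centred on the origin) and 16 mm high, blade reaching 77 mm to its +y side at x = 26 mm. Origin: centre of the stock's underside.
- cleaner: bystander on the bench: upright bottle, 52 mm across and 130 mm high. Origin: centre of its underside.
- pencil: bystander on the bench: black pencil probe lying along its x axis, 120 mm long and 14 mm thick. Origin: under its middle.
There are look-alikes about, which are no part of the job. There is more than one size of the block; the job needs the largest.

How it is judged:
By the outcome, as a careful person would: the job done as asked, in the order asked, and still so for the second after the job is handed in, with the robot touching nothing.
It also fails if it takes over 64 s, if anything falls off the work surface, if the arm or the gripper's body presses on something with over 40 N, if the wrist force passes 120 N, or if a joint passes its speed limit or range.

## Working session

There is one attempt and no reset: what is moved stays moved. The work goes in short steps, Python scripts to look and compute and a tool call to move; the robot and the scene stay as the last step left them, time stands still between calls to the robot, and variables do not carry over. Pictures are saved under pics/ and viewed, on a budget of 10 in all, crops included, one or two more only if the job needs it, and the job is handed in when it is done.

Besides the shell and the picture viewer there is one more tool, called after "Emit:" in YAML: its name, and indented under it one key for each argument. arm_command: Moves the arm, as the interface text tells. Its arguments: {"type":"object","properties":{"steps":{"type":"array"},"jaw":{"type":"number"},"squeeze":{"type":"number"}},"required":["steps"]}

```bash
mkdir -p pics; ls; cat > h.py <<'E'
import numpy as np,cv2
from workcell import manip
def pts(f,mask):
    v,u=np.nonzero(mask&(f["depth"]>0)); d=f["depth"][v,u]
    P=np.c_[(u-f["cx"])/f["fx"]*d,-(v-f["cy"])/f["fy"]*d,-d,np.ones(len(d))]
    return (np.linalg.inv(f["view"])@P.T).T[:,:3]
def proj(f,p):
    q=f["view"]@np.r_[p,1]; return f["fx"]*q[0]/-q[2]+f["cx"], f["fy"]*-q[1]/-q[2]+f["cy"]
E
python3 - <<'E'
from h import *
for c in ("top","side"):
    f=manip.grab_frame(c); cv2.imwrite(f"pics/{c}0.png",f["image"]); print(c,f["fx"],f["cx"],f["cy"],[k for k in f],np.linalg.inv(f["view"])[:3].round(3).tolist())
    for t in ["block","bed","jig","disc_brass","disc_copper","square","cleaner","pencil"]:
        for r in manip.silhouettes(c,t):
            P=pts(f,r["mask"])
            if len(P): print(t,round(r["confidence"],2),r["extent"],len(P),np.median(P,0).round(3),P.min(0).round(3),P.max(0).round(3))
E
```

```text
pics
top 368.0314231192507 254.17869638840057 192.50985539192413 ['image', 'depth', 'fx', 'fy', 'cx', 'cy', 'view'] [[0.025, 0.98, -0.196, 0.275], [-1.0, 0.025, -0.005, -0.01], [0.0, 0.196, 0.981, 1.152]]
block 0.91 [222.5, 148.5, 268.1, 203.0] 1510 [0.551 0.026 0.055] [ 0.474 -0.039  0.009] [0.647 0.097 0.062]
block 0.89 [175.1, 239.5, 206.5, 280.4] 930 [0.29  0.18  0.031] [ 0.232  0.131 -0.003] [0.351 0.228 0.04 ]
block 0.89 [338.1, 138.8, 379.1, 174.5] 837 [ 0.626 -0.338  0.031] [ 0.567 -0.412 -0.003] [ 0.698 -0.277  0.038]
bed 0.69 [145.0, 88.9, 325.2, 231.8] 19358 [0.616 0.052 0.016] [ 0.386 -0.233 -0.004] [0.86  0.337 0.075]
jig 0.95 [157.7, 168.9, 174.1, 188.2] 356 [0.53  0.273 0.032] [0.506 0.247 0.018] [0.567 0.309 0.096]
disc_brass 0.6 [298.8, 182.9, 313.6, 193.8] 104 [ 0.515 -0.166  0.027] [ 0.497 -0.182  0.02 ] [ 0.532 -0.15   0.031]
disc_copper 0.67 [302.7, 154.6, 307.7, 162.6] 95 [ 0.618 -0.166  0.029] [ 0.602 -0.182  0.017] [ 0.636 -0.15   0.034]
square 0.73 [160.8, 131.7, 188.3, 154.8] 234 [0.679 0.235 0.025] [0.627 0.214 0.014] [0.698 0.306 0.039]
cleaner 0.84 [62.1,
[... 1145 characters left out ...]
9 0.482 0.096]
disc_brass 0.53 [263.5, 217.7, 277.2, 226.8] 146 [ 0.516 -0.171  0.026] [ 0.497 -0.188  0.012] [ 0.544 -0.129  0.031]
disc_copper 0.63 [215.1, 101.6, 224.8, 134.6] 315 [0.481 0.51  0.061] [ 0.457  0.494 -0.001] [0.523 0.763 0.133]
disc_copper 0.49 [294.9, 213.4, 309.6, 222.9] 102 [ 0.62  -0.173  0.028] [ 0.604 -0.185  0.012] [ 0.644 -0.135  0.032]
square 0.23 [212.0, 141.2, 366.1, 244.5] 10052 [ 0.625 -0.044  0.016] [ 0.386 -0.234 -0.004] [0.872 0.356 0.072]
cleaner 0.76 [212.5, 101.8, 226.9, 134.7] 320 [0.481 0.511 0.061] [ 0.457  0.494 -0.001] [0.523 0.781 0.133]
pencil 0.69 [306.4, 293.7, 312.7, 333.3] 243 [ 0.524 -0.515  0.012] [ 0.5   -0.558 -0.002] [ 0.552 -0.45   0.017]
```

```bash
cat >> h.py <<'E'
def rect(P):
    c,s,a=cv2.minAreaRect((P[:,:2]*1000).astype(np.float32))
    if s[0]<s[1]: a-=90; s=s[::-1]
    return np.round(c,1),np.round(s,1),round((a+90)%180-90,2)
def comp(f,lo,hi,box):
    """largest blob of points with z in lo..hi, x,y in box; returns points"""
    m=np.ones(f["depth"].shape,bool)&(f["depth"]>0)
    v,u=np.nonzero(m);P=pts(f,m)
    k=(P[:,2]>lo)&(P[:,2]<hi)&(P[:,0]>box[0])&(P[:,0]<box[1])&(P[:,1]>box[2])&(P[:,1]<box[3])
    M=np.zeros(m.shape,np.uint8);M[v[k],u[k]]=1
    n,L,S,_=cv2.connectedComponentsWithStats(M);i=1+np.argmax(S[1:,4])
    return P[k][L[v[k],u[k]]==i]
def block():
    for c in("top","side"):
        f=manip.grab_frame(c); P=comp(f,.049,.062,(.4,.78,-.2,.25)); print(c,"block",rect(P),len(P),np.median(P[:,2]).round(4))
E
python3 - <<'E'
from h import *
f=manip.grab_frame("top");g=manip.grab_frame("side")
for n,F in(("top",f),("side",g)):
    P=comp(F,.049,.062,(.4,.66,-.2,.2));print(n,"block",rect(P),len(P))
    P=comp(F,.036,.052,(.66,.8,-.15,.25));print(n,"fence",rect(P),len(P),P.min(0).round(3),P.max(0).round(3))
    P=comp(F,.010,.021,(.3,1,-.4,.45));print(n,"plate",rect(P),len(P))
    for b,lo in (((.2,.4,.1,.26),.03),((.55,.72,-.45,-.25),.025)):
        print("lookalike",rect(comp(F,lo,.05,b)))
a=cv2.resize(f["image"][80:240,140:400],(780,480),interpolation=cv2.INTER_CUBIC);cv2.imwrite("pics/a.png",a)
b=cv2.resize(g["image"][120:280,190:390],(750,600),interpolation=cv2.INTER_CUBIC);cv2.imwrite("pics/b.png",b)
E
```

```text
top block (array([555.6,  26.5]), array([140. ,  95.8]), -21.2) 1371
top fence (array([723.8,  43.5]), array([189.4,  50.3]), 87.13) 368 [ 0.695 -0.05   0.036] [0.746 0.139 0.051]
top plate (array([611.2,  49.8]), array([540.6, 421.8]), 86.56) 17188
lookalike (array([291.8, 181.8]), array([107.6,  73.1]), 17.92)
lookalike (array([ 628.3, -340.4]), array([110.6,  73.8]), -51.58)
side block (array([555.6,  23.5]), array([139.5, 101.9]), -21.52) 697
side fence (array([719.5,  42.1]), array([192.3,  40.6]), 85.86) 190 [ 0.695 -0.053  0.036] [0.743 0.139 0.049]
side plate (array([612.2,  51.2]), array([550.5, 422.9]), 86.68) 8570
lookalike (array([333.8, 187.4]), array([64.6, 21.3]), -71.48)
lookalike (array([ 629.2, -341.4]), array([108.8,  78.6]), -52.02)
```

View pics/top0.png

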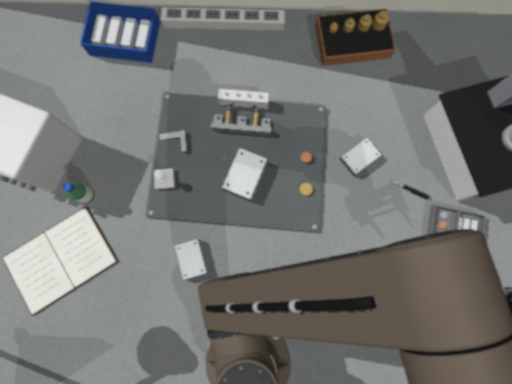

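View pics/a.png

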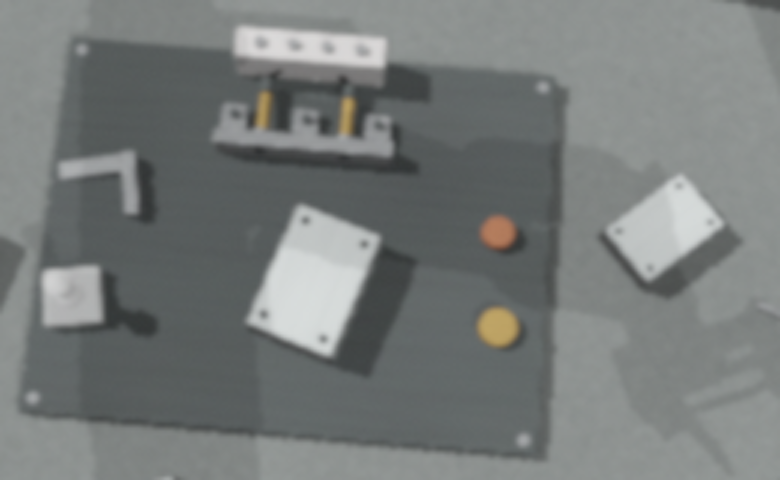

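Three block-like pieces turned up in the top image. The one on the plate at (245,174) measures 140 x 96 mm, so it is the largest and the target. The two at (190,259) and (360,156) are about 109 x 74 mm, on the bench, and too small. The enlarged crop confirms the target block is clear of the discs, jig and square. The bed is yawed about -3.4°, with the fence origin near (701, 45). The block is at about -21° and needs to turn clockwise about 72°. I'll push its near end towards +y, then push it forward.

Emit:
arm_command:
  steps: [30,60,0,0,30,60,0,0,30,60,0,0,30,60,0,0,30,60,0,0,30,60,0,0,30,60,0,0,30,60,0,0,26,60,0,0,0,7,0,0]
  jaw: 1
  squeeze: 20

```text
time: 2.25
position: [0.463, -0.0728, 0.2106]
ee_rot: [0.0, 0.984, 0.176, 0.0]
contact_force: [-0.1, -0.7, -1.1]
grip_width: 0.025
```

```bash
python3 - <<'E'
from h import *
from scipy.spatial.transform import Rotation as R
s=manip.observe();print(s["time"],s["position"],s["joints"],s["grip_width"],R.from_quat(np.roll(s["ee_rot"],-1)).as_matrix().round(2).tolist())
E
```

```text
2.25 [ 0.46295631 -0.0727728   0.2106146 ] [-2.97082198e-01  2.69264276e-01  1.92766116e+00  1.65140924e-04
  9.44303384e-01  9.20051138e-01] 0.024822240835631535 [[0.94, 0.35, 0.0], [0.35, -0.94, 0.0], [0.0, 0.0, -1.0]]
```

Emit:
arm_command:
  steps: [0,0,-30,-0.14,0,0,-40,-0.14,0,0,-40,-0.135,0,0,-40,0,0,0,-14,0,0,0,0,0]

```text
time: 3.0
position: [0.4619, -0.0763, 0.0465]
ee_rot: [-0.0, 0.999, -0.033, -0.001]
contact_force: [0.3, -0.6, 0.1]
grip_width: 0.007
```

Emit:
arm_command:
  steps: [15,25,0,0,15,25,0,0,2,8,0,0,2,8,0,0,2,8,0,0,2,8,0,0,2,8,0,0,2,8,0,0,2,8,0,0,0,0,0,0]

```text
time: 4.25
position: [0.5064, 0.0309, 0.0464]
ee_rot: [-0.0, 0.999, -0.033, 0.0]
contact_force: [-0.2, 0.1, 0.3]
grip_width: 0.006
```

```bash
python3 - <<'E'
from h import *
block()
E
```

```text
top block (array([647.4,  37.7]), array([28.8, 11.7]), 78.6) 24 0.0565
side block (array([569. ,  44.7]), array([146.1, 113.7]), -34.77) 516 0.0559
```

```bash
cat >> h.py <<'E'
from scipy.optimize import minimize
from scipy.spatial import cKDTree
B0=np.array([701.3,45.]);BY=np.radians(-3.4)
def fit(c0):
    """c0 = guess x,y (mm), yaw deg. Fits the 140x95 outline to top-face points of both cameras"""
    Q=[]
    tcp=manip.observe()["position"]*1000
    for c in("top","side"):
        f=manip.grab_frame(c);P=pts(f,np.ones(f["depth"].shape,bool))
        P=P[(P[:,2]>.051)&(P[:,2]<.060)][:,:2]*1000
        P=P[np.hypot(*(P-c0[:2]).T)<105]; P=P[np.hypot(*(P-tcp[:2]).T)>22]; Q.append(P)
        print(c,len(P),end=" ")
    Q=np.vstack(Q);T=cKDTree(Q);G=np.stack(np.meshgrid(np.linspace(-69,69,24),np.linspace(-46.5,46.5,16)),-1).reshape(-1,2)
    def rot(a):return np.array([[np.cos(a),-np.sin(a)],[np.sin(a),np.cos(a)]])
    def L(p):
        R=rot(p[2]/50);q=(Q-p[:2])@R
        o=np.hypot(*np.maximum(np.abs(q)-[70,47.5],0).T)
        d=T.query(G@R.T+p[:2])[0]
        return np.minimum(o,12).mean()*3+np.minimum(d,10).mean()
    best=min((minimize(L,[c0[0]+i,c0[1]+j,np.radians(c0[2]+k)*50],method="Nelder-Mead",options=dict(initial_simplex=None)) for i in(-8,8) for j in(-8,8) for k in(-10,0,10)),key=lambda r:r.fun)
    p=best.x;y=np.degrees(p[2]/50);d=rot(-BY)@(p[:2]-B0)
    print("world",p[:2].round(1),"yaw",round(y,1),"| bed",d.round(1),"yaw",round(y-np.degrees(BY),1),"loss",round(best.fun,2))
E
python3 - <<'E'
from h import *
fit([569,40,-35])
f=manip.grab_frame("side");cv2.imwrite("pics/c.png",cv2.resize(f["image"][100:260,190:390],(750,600)))
E
```

```text
top 23 side 472 world [573.6  46.7] yaw -37.9 | bed [-127.5   -5.9] yaw -34.5 loss 4.05
```

View pics/c.png

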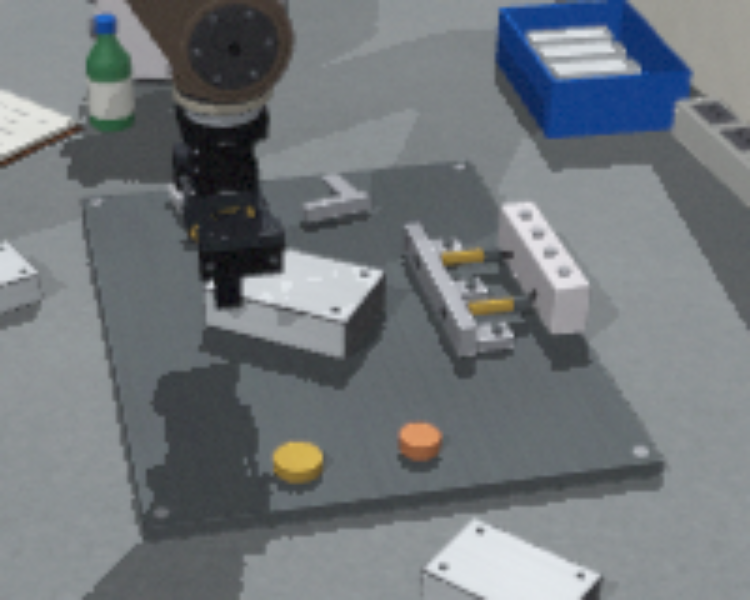

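The side view shows the fingertip on the near long side at its left end, near (228,290). The block has turned as planned and the bystanders haven't moved.

Emit:
arm_command:
  steps: [4.5,7.5,0,0,5,7.5,0,0,5,7,0,0,6,6.5,0,0,6.5,6,0,0,0,0,0,0]

```text
time: 5.25
position: [0.5341, 0.0652, 0.0466]
ee_rot: [-0.0, 0.999, -0.033, 0.001]
contact_force: [-0.2, -0.1, 0.3]
grip_width: 0.006
```

```bash
python3 - <<'E'
from h import *
fit([585,60,-60])
E
```

```text
top 25 side 516 world [606.1  62.8] yaw -59.0 | bed [-96.1  12.1] yaw -55.6 loss 3.16
```

Emit:
arm_command:
  steps: [-26,0,0,0,-3,25,0,0,0,25,0,0,13,25,0,0,17,20,0,0,25,8,0,0,25,4,0,0,0,0,0,0]

```text
time: 6.35
position: [0.5853, 0.1717, 0.0465]
ee_rot: [-0.0, 0.999, -0.033, 0.001]
contact_force: [0.1, 0.7, -0.3]
grip_width: 0.005
```

Emit:
arm_command:
  steps: [5,-9,0,0,5,-9,0,0,4,-7,0,0,3,-6,0,0,2,-6,0,0,0,0,0,0]

```text
time: 7.1
position: [0.6032, 0.134, 0.0466]
ee_rot: [0.0, 0.999, -0.033, 0.0]
contact_force: [0.3, 0.1, 0.2]
grip_width: 0.007
```

```bash
python3 - <<'E'
from h import *
fit([608,52,-68])
E
```

```text
top 899 side 640 world [606.   42.4] yaw -63.6 | bed [-95.   -8.3] yaw -60.2 loss 1.53
```

Emit:
arm_command:
  steps: [-10,25,0,0,-25,0,0,0,-30,-10,0,0,-30,-20,0,0,-6,-25,0,0,0,-25,0,0,0,-22,0,0,0,0,0,0]

```text
time: 8.2
position: [0.5022, 0.0567, 0.0467]
ee_rot: [0.0, 0.999, -0.034, 0.0]
contact_force: [-0.3, 0.9, 0.7]
grip_width: 0.003
```

Emit:
arm_command:
  steps: [8,3,0,0,8,3,0,0,8,3,0,0,8,3,0,0,8,2,0,0,8,2,0,0,5,1,0,0,0,0,0,0]

```text
time: 9.2
position: [0.5558, 0.0746, 0.0466]
ee_rot: [0.0, 0.999, -0.033, 0.001]
contact_force: [-0.1, -0.8, 0.1]
grip_width: 0.001
```

```bash
python3 - <<'E'
from h import *
fit([625,50,-80])
E
```

```text
top 267 side 612 world [627.9  41.1] yaw -74.2 | bed [-73.1  -8.3] yaw -70.8 loss 2.12
```

Emit:
arm_command:
  steps: [-20,-5,0,0,-16,-10,0,0,0,-11,0,0,0,-10,0,0,0,0,0,0,0,0,0,0]
  jaw: -0.5

```text
time: 10.05
position: [0.5194, 0.0387, 0.0465]
ee_rot: [0.0, 0.999, -0.033, 0.0]
contact_force: [0.6, 0.1, 0.3]
grip_width: 0.579
```

Emit:
arm_command:
  steps: [10,-0.5,0,0,10,-0.5,0,0,7,-0.5,0,0,7,-0.5,0,0,7,-0.5,0,0,7,-0.5,0,0,7,-0.5,0,0,7,-0.5,0,0,0,0,0,0]

```text
time: 11.18
position: [0.5817, 0.0346, 0.0465]
ee_rot: [0.0, 0.999, -0.033, 0.0]
contact_force: [0.1, 0.3, -0.4]
grip_width: 0.751
```

```bash
python3 - <<'E'
from h import *
fit([643,42,-90])
E
```

```text
top 0 side 533 world [647.2  33. ] yaw -88.9 | bed [-53.3 -15.2] yaw -85.5 loss 4.67
```

Emit:
arm_command:
  steps: [-25,0,0,0,-20,0,20,0,0,-30,40,0,0,-50,20,0,0,-50,0,0,0,-50,0,0,0,0,0,0]
  jaw: 1

```text
time: 12.15
position: [0.5363, -0.1484, 0.1268]
ee_rot: [0.0, 0.999, -0.035, 0.001]
contact_force: [0.8, 0.7, 0.6]
grip_width: 0.07
```

```bash
python3 - <<'E'
from h import *
fit([645,35,-89])
f=manip.grab_frame("top")
P=pts(f,np.ones(f["depth"].shape,bool));k=(P[:,2]>.036)&(P[:,2]<.049)&(P[:,0]>.69)&(P[:,0]<.75)&(P[:,1]>-.1)&(P[:,1]<.2);P=P[k]
print("fence y ends",P[:,1].min(),P[:,1].max(),rect(P))
cv2.imwrite("pics/d.png",cv2.resize(f["image"][80:230,140:340],(800,600),interpolation=cv2.INTER_CUBIC))
E
```

```text
top 1272 side 342 world [646.   35.6] yaw -88.5 | bed [-54.6 -12.7] yaw -85.1 loss 1.29
fence y ends -0.049912423481211735 0.13870983921210306 (array([724.5,  43.6]), array([189.1,  52.6]), 87.7)
```

View pics/d.png

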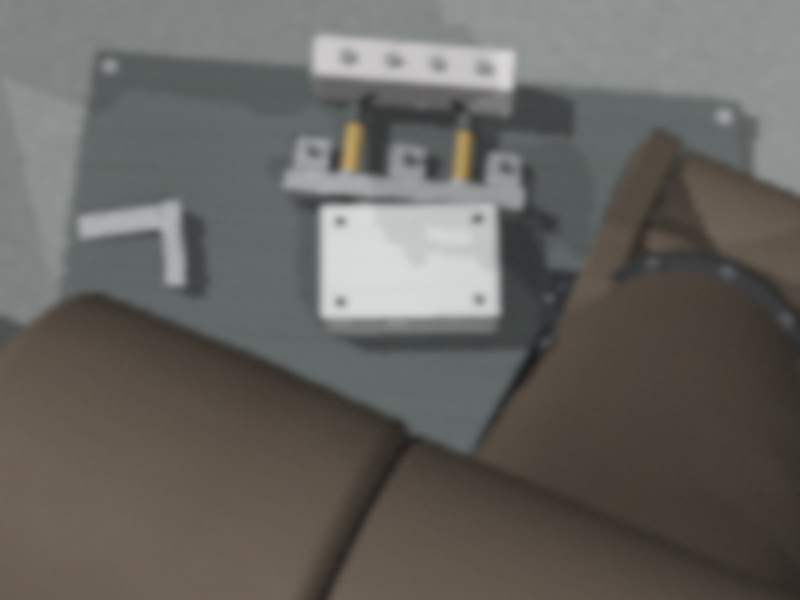

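The enlarged top view shows the block's left and right edges at columns 320-500 and the fence at 285-525, so it's within the fence with about 12 mm to spare on the right. It's still about 5° off square with a small gap. Next is the final two-finger push.

Emit:
arm_command:
  steps: [0,50,0,0,0,50,0,0,0,50,0,0,0,36,0,0,0,0,-30,0,0,0,-40,0,0,0,-10,0,0,0,0,0]
  jaw: -0.5

```text
time: 13.3
position: [0.536, 0.0413, 0.0467]
ee_rot: [0.0, 0.999, -0.033, -0.0]
contact_force: [-0.7, 0.3, 0.7]
grip_width: 0.74
```

Emit:
arm_command:
  steps: [10,-0.5,0,0,10,-0.5,0,0,10,-0.5,0,0,8,-0.5,0,0,6,0,0,0,4,0,0,0,4,0,0,0,0,0,0,0]

```text
time: 14.3
position: [0.5878, 0.0389, 0.0463]
ee_rot: [0.0, 0.999, -0.033, -0.0]
contact_force: [-2.8, 0.5, 0.1]
grip_width: 0.751
```

Emit:
arm_command:
  steps: [2,0,0,0,2,0,0,0,2,0,0,0,0,0,0,0]

```text
time: 14.8
position: [0.5931, 0.0388, 0.0464]
ee_rot: [0.0, 0.999, -0.033, -0.001]
contact_force: [-7.1, 1.7, 1.6]
grip_width: 0.751
```

Emit:
arm_command:
  steps: [1,0,0,0,1,0,0,0,1,0,0,0,0,0,0,0]

```text
time: 15.3
position: [0.5935, 0.0388, 0.0462]
ee_rot: [0.0, 0.999, -0.033, -0.004]
contact_force: [-19.0, 1.5, 7.7]
grip_width: 0.75
```

Emit:
arm_command:
  steps: [1,0,0,0,0,0,0,0]

```text
time: 15.55
position: [0.5935, 0.0388, 0.0461]
ee_rot: [0.0, 0.999, -0.033, -0.005]
contact_force: [-22.6, 0.1, 11.3]
grip_width: 0.75
```

Emit:
arm_command:
  steps: [-10,0,0,0,-20,0,0,0,-20,0,20,0,0,-30,40,0,0,-50,20,0,0,-50,0,0,0,-50,0,0,0,0,0,0]

```text
time: 16.55
position: [0.5488, -0.1447, 0.1269]
ee_rot: [0.001, 0.999, -0.035, 0.001]
contact_force: [-0.0, 1.4, 0.3]
grip_width: 0.752
```

```bash
python3 - <<'E'
from h import *
fit([651,36,-93])
f=manip.grab_frame("top");g=manip.grab_frame("side")
cv2.imwrite("pics/e.png",cv2.resize(f["image"][95:185,170:290],(800,600),interpolation=cv2.INTER_CUBIC))
cv2.imwrite("pics/f.png",cv2.resize(g["image"][130:205,230:330],(800,600),interpolation=cv2.INTER_CUBIC))
E
```

```text
top 1258 side 293 world [652.3  32.3] yaw -93.7 | bed [-48.1 -15.6] yaw -90.3 loss 1.27
```

View pics/e.png

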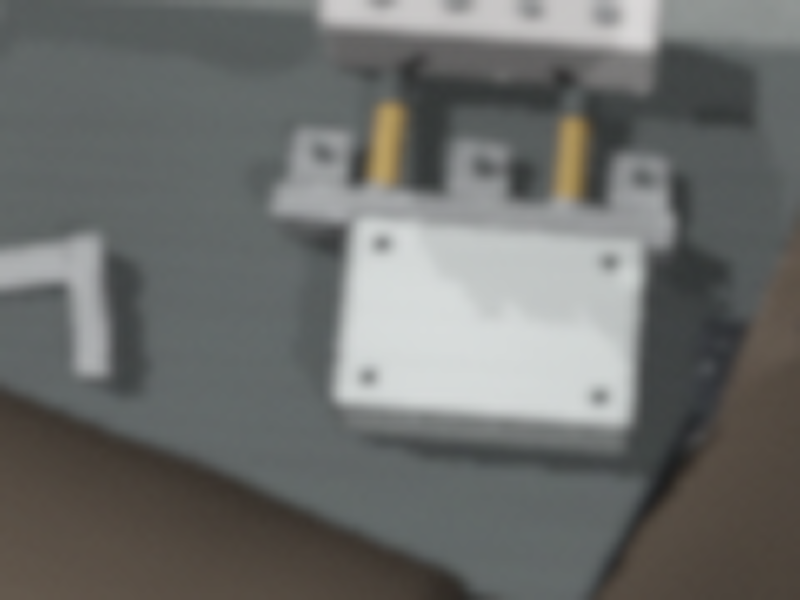

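View pics/f.png

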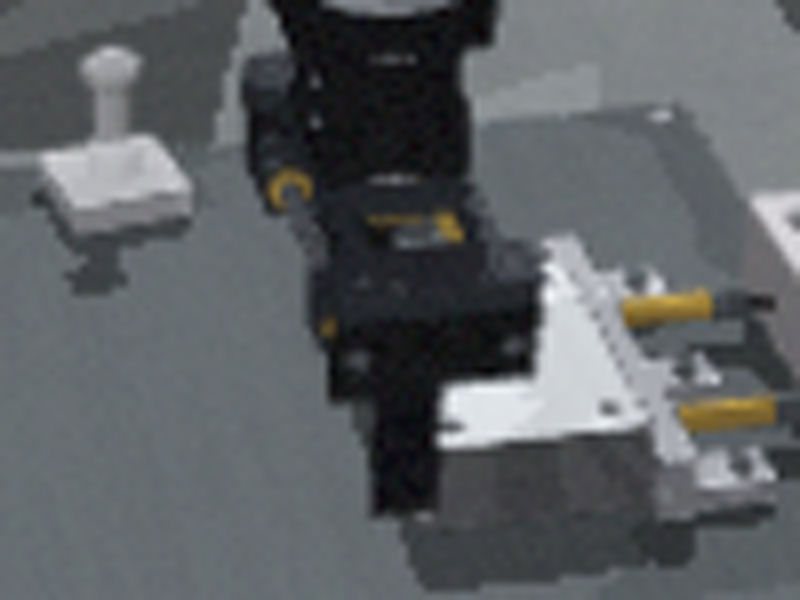

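Emit:
arm_command:
  steps: [-20,-30,30,0,-20,-40,30,0,-20,-40,20,0,-10,-40,0,0,0,-40,0,0,0,-40,0,0,0,0,0,0,0,0,0,0]

```text
time: 17.75
position: [0.4784, -0.3701, 0.2064]
ee_rot: [-0.0, 0.999, -0.033, -0.0]
contact_force: [1.1, 0.2, -0.7]
grip_width: 0.75
```

```bash
python3 - <<'E'
from h import *
fit([652,32,-93])
for c in("top","side"):
    f=manip.grab_frame(c)
    for t in ["jig","disc_brass","disc_copper","square","cleaner","pencil"]:
        for r in manip.silhouettes(c,t)[:2]:
            P=pts(f,r["mask"]); print(c,t,round(r["confidence"],2),np.median(P,0).round(3))
    if c=="top": cv2.imwrite("pics/g.png",cv2.resize(f["image"][105:185,185:285],(750,600),interpolation=cv2.INTER_CUBIC))
    P=comp(f,.052,.060,(.58,.72,-.1,.2));print(c,rect(P))
s=manip.observe();print(s["time"],s["position"])
E
```

```text
top 1256 side 335 world [652.1  33.1] yaw -94.4 | bed [-48.4 -14.8] yaw -91.0 loss 1.28
top jig 0.76 [0.531 0.273 0.032]
top disc_copper 0.64 [ 0.618 -0.165  0.029]
top square 0.72 [0.68  0.248 0.024]
top cleaner 0.92 [0.478 0.515 0.086]
top (array([651.3,  33.2]), array([139.7,  96.5]), 86.29)
side jig 0.63 [0.535 0.271 0.033]
side disc_brass 0.56 [ 0.516 -0.171  0.027]
side cleaner 0.57 [0.481 0.511 0.06 ]
side pencil 0.72 [ 0.523 -0.514  0.013]
side (array([673.3,  30.1]), array([140.2,  52.3]), 86.39)
18.55 [ 0.47804836 -0.37136593  0.2065529 ]
```

View pics/g.png

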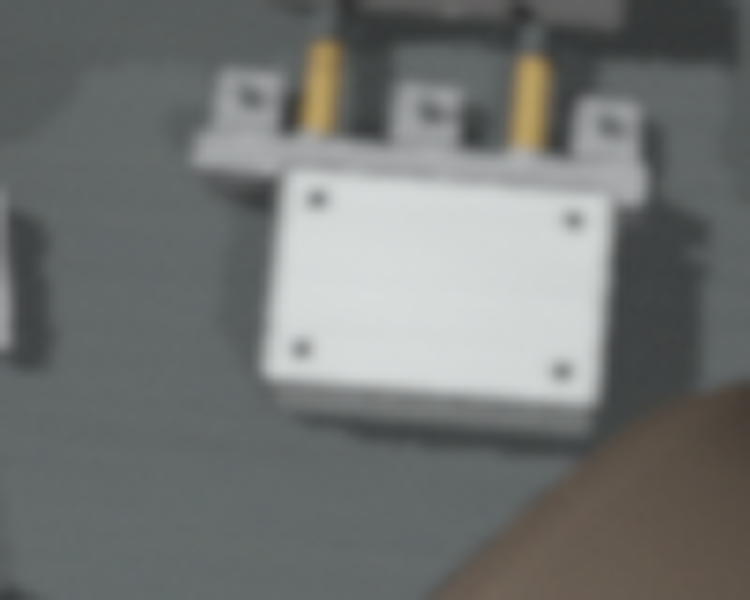

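The close view shows the block's long side against the fence along its full length. The block spans columns 280-610, inside the fence at 195-645, and both brass heads (columns 322 and 530) are behind metal. The bystanders haven't moved.

```bash
python3 -c "
from workcell import manip
print(manip.hand_in())"
```

```text
the job is handed in; nothing more can be done
None
```

The block is seated with a long side flat against the fence, and I've handed the job in at about 18.6 s of the 64 s. I turned it with closed-fingertip pushes, then seated it with a two-finger push that pressed to about 25 N at the end. It was never gripped or lifted.

**Seating:** The top-camera outline is within about 0.3° of parallel to the bed. The outline fits varied a little more, at 0.3° and 1.0° off. The block's centre is about 48 mm from the fence face, against 47.5 mm for full contact.

**Position along the fence:** The block sits about 15 mm off centre towards negative y. That leaves about 10 mm of fence beyond its nearer end and covers both sensor positions, with about 10 mm past the +45 one.

**Other things on the bed and bench:** The jig, both discs, the cleaner and the pencil read within about 3 mm of where they started. The networks found the brass disc and pencil only in the side view, and the copper disc only in the top view. The square's reading differed by 13 mm in y, but nothing went near it. I put that down to a different mask, and didn't check it further.

The hand finished well clear, and the block was at rest.

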